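# Feed a practice strip under the stripper of the marking press and strike it

## Task

Slide the aluminium practice strip lengthwise into the channel of the green hand press, under the stripper plate, until its end is fully home against the brass stop. Only then pull the black ball lever down until the die bears firmly on the strip, hold it there a moment, and bring the lever back up, leaving the strip home in the channel. Leave the file, the hammer and the punch box where they lie.

Things in the scene. Friction and masses are not known exactly. Their poses are not given: they have to be found in the camera images.
- press: Green C-frame hand lever press, bolted down, 235 mm tall. Origin at bench level under the ram; -x is its open front (to the robot), z up. Foot plate x -100 to 120, y -65 to 65, top z 22 mm. The head overhangs the work: x -63 to 116, y -38 to 38, z 150 to 235 mm, so an upright gripper cannot come close to the channel. Channel along x, floor (die bed) at z 60 mm; column behind x 60.
- channel_mouth (a point): Middle of the channel's open front end, on its floor (press x -25, y 0, z 60 mm); axes as press. The channel is 37 mm wide between steel side guides and 14 mm high: the stripper plate roofs it (underside z 74, top z 82 mm, outer width 68 mm). The edges of the mouth are rounded 5 to 7 mm as a lead-in. In front of it there is only the foot plate below.
- channel_stop (a point): Middle of the lower edge of the brass stop's face, on the floor of the channel (press x 47, y 0, z 60 mm). The channel is 72 mm long from mouth to stop. Axes as press.
- strip: Plain silver-grey aluminium bar, 130 mm long (x), 32 mm wide (y), 10 mm thick (z), about 0.12 kg, alike both ways round: either end may go in first, either broad face up. Origin at the middle of its underside. Lies flat on the bench at first. Fully home, 72 mm of it is in the channel, 58 mm stands out in front, origin at press x -18 mm.
- lever (a joint): Lever angle in rad: 0 = up at rest (pointing to the front and 65 degrees above level), grows as it is pulled forward and down, 1.2 = end of travel. A spring brings it back to 0; it takes about 3 to 5 N at the ball. A pinion moves the ram 12 mm down per rad; with the strip in the channel the die meets it at about 1.12, with the lever nearly level.
- lever_ball (a point): Centre of the black ball (30 mm diameter) at the end of the lever, 130 mm from the pivot, in a plane 85 mm to the -y side of the channel's middle; the ball is 313 mm above the bench when up and about 195 mm when the die bears. The rod is 11 mm thick.
- lever_pivot (a point): Point on the lever's axis in the plane of the ball (press x 0, y -85, z 195 mm); the axis runs along the press's y. Axes as press.
- ram: Steel ram with the die at its foot, 18 by 26 mm. Origin at the middle of the die face, 83.5 mm above the bench when up (13.5 mm above the top of a strip lying in the channel); it comes down through the window in the stripper plate.
- file: Half-round file with a red handle, 160 mm long (y), 16 mm wide, lying loose. Bystander.
- hammer: Chasing hammer with a wooden handle, 222 mm long (y), head 66 mm wide and 25 mm high, lying loose. Bystander.
- punch_box: Flat black box of punches, 61 by 101 by 18 mm, lying loose. Bystander.

How it is judged:
By the outcome, as a careful person would: the job done as asked, in the order asked, and still so for the second after the job is handed in, with the robot touching nothing.
It also fails if it takes over 69 s, if anything falls off the work surface, if the arm or the gripper's body presses on something with over 40 N, if the wrist force passes 120 N, or if a joint passes its speed limit or range.

## Robot

A 7-joint arm with a two-finger parallel gripper is mounted at the origin on a cart in front of the work surface, level with it; the furniture and walls round the work are solid. World frame = base frame: x ahead of the robot, y to its left, z up, the work surface at z = 0. Lengths are in mm, angles in rad, forces in N, time in s.
With the tool pointing down it reaches from about 400 to 850 mm from the base axis. Payload 4.5 kg.
Tool frame: the origin (TCP) lies midway between the tips of the shut fingers; the grasp point (between the pads) lies 19 mm behind it; z points along the fingers, y is the line along which they close (so a half turn about z gives the same grasp; the last joint's range is limited). The gripper opens to 85 mm and grips with 20 to 120 N. Pads are 22 mm wide; open, the fingers measure 114 mm over their backs; the gripper's body (76 mm by 85 mm) begins 54 mm behind the grasp point. The pads swing forward as they close: fully open they stand 13 mm farther back than shut.
Start: joints at [1.219, 0.689, -0.195, 1.565, 0.157, 0.902, -0.215], TCP at [235.218, -579.074, 231.317] pointing down, gripper open.
Joint ranges: [-3.01, 3.01], [-0.46, 2.08], [-1.47, 1.51], [0.13, 2.56], [-1, 4.14], [0.04, 2.09], [-2.66, 2.66]. Speed limits (rad/s): [2.57, 2.57, 3.14, 3.14, 3.14, 3.14, 3.14].

## Interface

Orientations are given as a 3x3 rotation matrix whose columns are the frame's x, y, z axes.
In Python, from rig import ctrl, jaws, kin, imaging gives the robot as it stands. Calls block until the motion is done:
- ctrl.move_to(position, orientation): joint-space move of the TCP to a pose.
- ctrl.move_l(position, ori=None, rate=150): straight line of the TCP; ori=None keeps the orientation; rate is the mean speed in mm/s.
- ctrl.movej(angles): joint-space move.
- jaws.grip(opening, newtons=None): opening from 0.0 (shut) to 1.0 (fully open); newtons is the grip in N (None keeps the last); returns when the fingers have stopped.
- ctrl.dwell(seconds).
- kin.ik(position, orientation): joint angles nearest the present ones, or None.
- ctrl.observe(): the state.
- imaging.snapshot(name): name is "side" or "top"; returns (picture, depth): 420x560x3 uint8, red, green, blue; 420x560 float32, mm along the optical axis (not along the pixel's ray), 0 where there is no reading.
- imaging.camera_params(name): a dict with "K" (3x3 intrinsics, pixels), "k1" (the pictures are not rectified: a ray, as slopes to the right and down, at radius r is drawn at 1 + k1 r^2 times it, then the intrinsics apply), "rvec" (rotation vector, rad) and "tvec" (3), from world to camera coordinates, as OpenCV has them. Camera axes: x right, y down, z forward; pixel columns grow to the right and rows downward; lengths in mm; the calibration is good to about 2 mm. A picture is of the moment at which its call begins. camera_params takes no time and is no camera call.
A pose or a line that the arm cannot do raises ctrl.IKError and nothing moves.
- ctrl.hand_in(): hands the job in; it is judged then, once.
The state is a dict: "time": time; "joints": joint angles; "joint_velocities": joint speeds; "tau": joint torques, N m; "eef_pos": TCP position; "tool_rot": TCP orientation; "wrist_force": force on the tool from outside, world axes, zero at the start; "moment": the same for the moment, N m; "grip_width": opening from 0.0 (shut) to 1.0 (fully open); "grip_force": force on a finger pad.
Only numpy, scipy, OpenCV 4.12 (cv2) and the standard library are available. Lean on these libraries where they do the work, as an engineer would, in place of code of your own. Each camera call takes 0.05 s, during which the arm holds its last target. There are 200 camera calls.

## Working session

There is one attempt and no reset: what is moved stays moved. The work goes in short steps, each a Python script; the robot and the scene stay as the last script left them, time stands still between calls to the robot, and variables do not carry over. Pictures are saved under pics/ and viewed, at most 10 in all, crops included, and the job is handed in when it is done.

```bash
ls; mkdir -p pics
cat > h.py <<'E'
import numpy as np, cv2
from rig import ctrl, jaws, kin, imaging
def cam(n):
    p=imaging.camera_params(n); R,_=cv2.Rodrigues(np.array(p["rvec"],float)); return np.array(p["K"],float),float(p["k1"]),R,np.array(p["tvec"],float).ravel()
def rays(n,uv):
    K,k1,R,t=cam(n); uv=np.atleast_2d(np.array(uv,float))
    s=cv2.undistortPoints(uv[:,None],K,np.array([k1,0,0,0.]))[:,0]
    return -R.T@t,(np.c_[s,np.ones(len(s))]@R),s
def onplane(n,uv,z):
    c,d,_=rays(n,uv); return c+d*((z-c[2])/d[:,2])[:,None]
def bydepth(n,uv,dep):
    c,d,_=rays(n,uv); return c+d*np.asarray(dep,float)[:,None]
def cloud(n,dep):
    v,u=np.mgrid[0:dep.shape[0],0:dep.shape[1]]
    P=bydepth(n,np.c_[u.ravel(),v.ravel()],dep.ravel()).reshape(*dep.shape,3); P[dep==0]=np.nan; return P
E
python3 - <<'E'
from h import *
for n in("top","side"):
    im,d=imaging.snapshot(n); cv2.imwrite(f"pics/{n}0.png",im[:,:,::-1]); np.savez(f"{n}0.npz",im=im,d=d)
    K,k1,R,t=cam(n); print(n,K.tolist(),k1,-R.T@t,R[2])
print(ctrl.observe())
E
```

```text
pics
top [[445.89850547167146, 0.0, 281.2458241069903], [0.0, 445.89850547167146, 214.2290266980344], [0.0, 0.0, 1.0]] 0.0281236994405781 [-16.91634226 -78.51774034 999.15015552] [ 0.61796544  0.04644953 -0.78483193]
side [[533.1180085576076, 0.0, 274.61284156782654], [0.0, 533.1180085576076, 214.5875688390979], [0.0, 0.0, 1.0]] -0.1915955135466576 [ 151.04973056 1051.09886658  728.86800697] [ 0.36422753 -0.82895968 -0.42445748]
{'time': 0.1, 'joints': array([ 1.21878253,  0.68988599, -0.19447626,  1.56625852,  0.15729291,
        0.90248863, -0.21508235]), 'joint_velocities': array([-0.00027638, -0.00273986,  0.00187458, -0.00171774, -0.00036792,
        0.00085328, -0.00115313]), 'tau': array([-2.64347458e-03, -5.40599656e+01, -1.27111237e+00, -1.58984452e+01,
        9.38615907e-03,  4.47202125e-03, -1.65855903e-05]), 'eef_pos': array([ 234.91269648, -578.53941364,  230.56701581]), 'tool_rot': array([[ 9.26470610e-01,  3.76366365e-01, -7.53125385e-04],
       [ 3.76367091e-01, -9.26469452e-01,  1.47216994e-03],
       [-1.43672412e-04, -1.64737380e-03, -9.99998633e-01]]), 'wrist_force': array([ 0.61521543, -0.56835787,  0.52724643]), 'moment': array([-0.05065374, -0.01461735, -0.00114637]), 'grip_force': 0.0, 'grip_width': 1.0011707062339323}
```

View pics/top0.png

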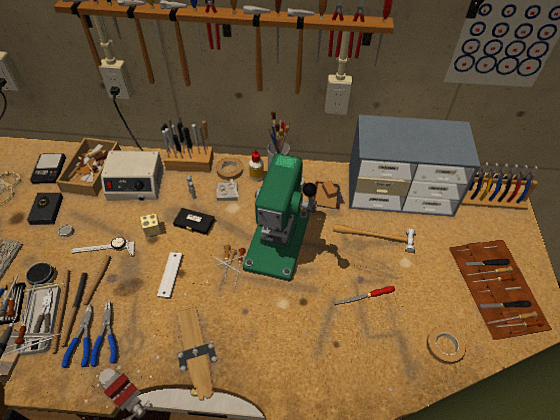

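View pics/side0.png

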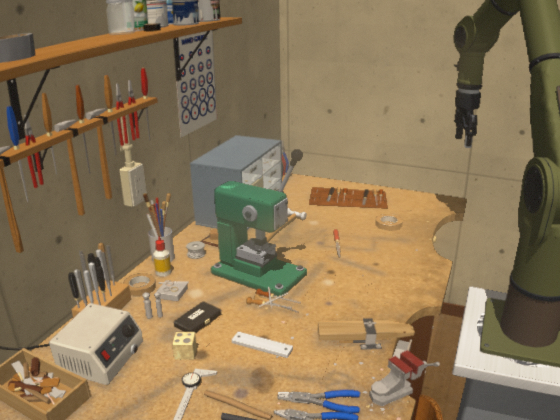

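The top view shows the strip at about (170,275), the green press with its foot front edge at (270,270), the ball at (309,189), hammer at (375,235), file at (365,297) and box at (193,218). The side view shows the strip at (262,344) and the press at (255,240), with the stripper plate at (255,252).

```bash
cat > meas.py <<'E'
from h import *
for n in("top","side"):
    f=np.load(f"{n}0.npz"); im,d=f["im"],f["d"]; hsv=cv2.cvtColor(im,cv2.COLOR_RGB2HSV); P=cloud(n,d)
    c,s=dict(top=((170,275),50),side=((262,344),50))[n]
    m=((hsv[...,1]<45)&(hsv[...,2]>140)).astype(np.uint8)
    k,l,st,_=cv2.connectedComponentsWithStats(m); i=l[c[1],c[0]-8] or l[c[1],c[0]]
    mm=(l==i)&m.astype(bool); cn=max(cv2.findContours(mm.astype(np.uint8),0,1)[0],key=cv2.contourArea)
    print(n,"strip area",st[i],"z depth",np.nanpercentile(P[mm][:,2],[10,50,90]))
    X=onplane(n,cn[:,0],10); r=cv2.minAreaRect(X[:,:2].astype(np.float32)); print(" rect",r)
    g=(hsv[...,0]>60)&(hsv[...,0]<95)&(hsv[...,1]>90)&(hsv[...,2]>30)
    k,l,st,_=cv2.connectedComponentsWithStats(g.astype(np.uint8)); i=1+np.argmax(st[1:,4]); g=l==i
    print(" green",st[i])
    for lo,hi in((14,30),(225,245)):
        q=g&(P[...,2]>lo)&(P[...,2]<hi); X=P[q]; print(" z",lo,np.median(X[:,2]),len(X),cv2.minAreaRect(X[:,:2].astype(np.float32)))
    b=(hsv[...,2]<60)&(P[...,2]>270)&(P[...,2]<345)&(P[...,0]>300)&(P[...,0]<900)&(abs(P[...,1])<400)
    ys,xs=np.nonzero(b); print(" ball",len(xs), xs.mean() if len(xs) else 0,ys.mean() if len(ys) else 0,np.nanmedian(P[b],0) if len(xs) else 0)
E
python3 meas.py
python3 - <<'E'
import cv2,numpy as np
a=cv2.imread("pics/top0.png")[140:300,130:340];b=cv2.imread("pics/side0.png")[175:365,190:330]
a=cv2.resize(a,None,fx=2.2,fy=2.2,interpolation=2);b=cv2.resize(b,None,fx=2.2,fy=2.2,interpolation=2)
o=np.zeros((418,a.shape[1]+b.shape[1],3),np.uint8);o[:a.shape[0],:a.shape[1]]=a;o[:b.shape[0],a.shape[1]:]=b
cv2.imwrite("pics/crop0.png",o);print(o.shape)
E
```

```text
top strip area [157 252  25  45 526] z depth [ 8.09608759 10.72879755 12.89371296]
 rect ((542.0669555664062, 245.55596923828125), (32.554359436035156, 128.2902374267578), 88.86334228515625)
 green [ 243  153   66  127 4078]
 z 14 22.01117438575318 1741 ((667.6417846679688, -15.961769104003906), (129.01683044433594, 216.75064086914062), 80.52432250976562)
 z 225 234.55608890374583 1739 ((685.830078125, -28.312725067138672), (90.98287963867188, 174.40655517578125), 80.3956069946289)
 ball 162 309.4753086419753 189.67283950617283 [585.67388109 -89.96158228 321.85700535]
side strip area [232 332  60  25 685] z depth [ 7.57148912 10.31526236 12.41053086]
 rect ((540.74755859375, 247.48529052734375), (37.65297317504883, 130.4816131591797), 89.08653259277344)
 green [215 264  85  27 778]
 z 14 22.917396072450174 777 ((663.3860473632812, -12.108772277832031), (124.1238784790039, 202.94894409179688), 79.970458984375)
 z 225 nan 0 ((0.0, 0.0), (0.0, 0.0), 0.0)
 ball 0 0 0 0
(418, 770, 3)
  return _methods._mean(a, axis=axis, dtype=dtype,
  ret = ret.dtype.type(ret / rcount)
```

View pics/crop0.png

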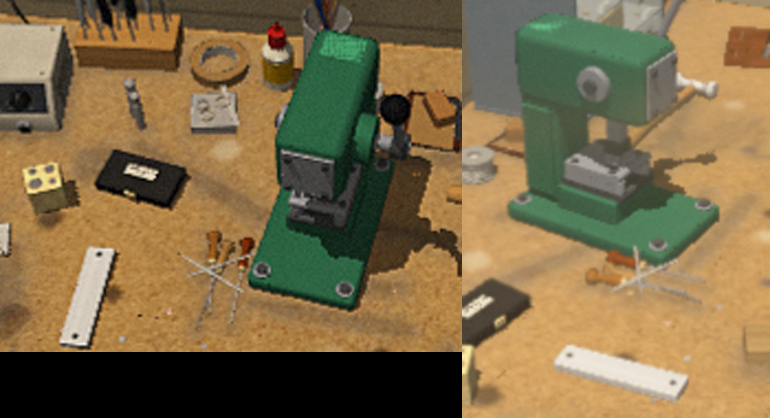

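The crop shows the stripper plate under the head (top crop at about (320,205), side crop at about (600,165)). The strip lies clear, roughly along x. Next I'll measure the plate in the press frame and check that a tilted grasp is reachable.

```bash
cat >> h.py <<'E'
YAW=np.radians(-9.6); O=np.array([657.8,-14.3,0])
Rp=np.array([[np.cos(YAW),-np.sin(YAW),0],[np.sin(YAW),np.cos(YAW),0],[0,0,1]])
def W(p): return O+Rp@np.array(p,float)
def tool(yaw,a):  # tool z forward along yaw and a (rad) below level, y horizontal
    c,s=np.cos(yaw),np.sin(yaw); z=np.array([c*np.cos(a),s*np.cos(a),-np.sin(a)]); y=np.array([s,-c,0.]); return np.c_[np.cross(y,z),y,z]
E
python3 - <<'E'
from h import *
for n in("top","side"):
    f=np.load(f"{n}0.npz"); im,d=f["im"],f["d"]; hsv=cv2.cvtColor(im,cv2.COLOR_RGB2HSV); P=cloud(n,d); Q=(P-O)@Rp
    g=(Q[...,2]>40)&(Q[...,2]<95)&(Q[...,0]>-60)&(Q[...,0]<40)&(abs(Q[...,1])<50)&(hsv[...,1]<90)
    t=g&(Q[...,2]>76); X=Q[t]; print(n,g.sum(),t.sum(),"ztop",np.median(X[:,2]),"x",np.percentile(X[:,0],[1,5,50,95]),"y",np.percentile(X[:,1],[1,5,95,99]))
    f=(hsv[...,0]>60)&(hsv[...,0]<95)&(hsv[...,1]>90)&(abs(Q[...,2]-22)<5); X=Q[f]
    print(" foot x",np.percentile(X[:,0],[.5,2,99.5]),"y",np.percentile(X[:,1],[.5,2,98,99.5]))
s=ctrl.observe(); 
for a in (45,50,55,60):
  for yaw in (-1,):
    for sg in (1,-1):
        R=tool(np.radians(yaw),np.radians(a)); R[:,:2]*=sg
        for p in ((488,247.5,8),(488,247.5,100)):
            q=kin.ik(p,R); print(a,sg,p,None if q is None else np.round(q,2))
        R=tool(YAW,np.radians(a)); R[:,:2]*=sg
        for x in (-180,-75):
            q=kin.ik(W((x,0,65)),R); print(" press",a,sg,x,None if q is None else np.round(q,2))
for sg in(1,-1):
  R=tool(YAW,np.pi/2);R[:,:2]*=sg
  for p in((-55,-85,294),(-130,-85,176)):
    q=kin.ik(W(p),R); print("lever",sg,None if q is None else np.round(q,2))
E
```

```text
top 429 214 ztop 82.35946848910913 x [-22.1767673  -20.47308052 -11.56158928  32.4469664 ] y [-34.60423878 -33.90416079  28.53232745  32.93000008]
 foot x [-97.41331956 -95.73769899 103.46784485] y [-64.30924678 -63.18687755  61.2251286   63.55596108]
side 746 302 ztop 83.47766052115702 x [-22.24977501 -20.7009201    0.12352923  36.93970212] y [-32.76254975 -26.84474795  33.44501461  35.52562674]
 foot x [-93.84565752 -90.80237578  99.05876663] y [-54.68706098 -42.49205355  63.28700496  64.8184265 ]
45 1 (488, 247.5, 8) [-0.41  1.36 -0.83  2.43  2.18  1.71  1.74]
45 1 (488, 247.5, 100) [-0.55  1.03 -0.62  2.48  2.11  1.36  1.65]
 press 45 1 -180 None
 press 45 1 -75 [ 0.24  1.2  -0.83  2.47  2.44  1.48  2.1 ]
45 -1 (488, 247.5, 8) [-0.31  1.46 -1.05  2.43  2.17  1.9  -1.24]
45 -1 (488, 247.5, 100) [-0.26  1.3  -1.26  2.47  1.96  1.89 -1.16]
 press 45 -1 -180 None
 press 45 -1 -75 [ 0.42  1.42 -1.26  2.47  2.34  1.76 -0.68]
50 1 (488, 247.5, 8) [-0.37  1.29 -0.83  2.4   2.16  1.55  1.82]
50 1 (488, 247.5, 100) [-0.5   0.97 -0.62  2.43  2.09  1.2   1.75]
 press 50 1 -180 None
 press 50
[... 642 characters left out ...]
ress 55 -1 -75 [ 0.47  1.29 -1.26  2.35  2.14  1.46 -0.58]
60 1 (488, 247.5, 8) [-0.4   1.1  -0.62  2.32  2.15  1.06  1.86]
60 1 (488, 247.5, 100) [-0.65  0.81 -0.2   2.34  2.19  0.63  1.74]
 press 60 1 -180 None
 press 60 1 -75 [ 0.08  0.92 -0.41  2.3   2.42  0.72  2.02]
60 -1 (488, 247.5, 8) [-0.1   1.41 -1.26  2.31  2.    1.64 -0.89]
60 -1 (488, 247.5, 100) [-0.1   1.15 -1.26  2.31  1.81  1.45 -0.87]
 press 60 -1 -180 None
 press 60 -1 -75 [ 0.5   1.25 -1.26  2.28  2.02  1.34 -0.49]
lever 1 [ 0.08  0.58 -0.01  1.58  0.    0.98 -1.67]
lever 1 [ 0.04  0.64  0.03  1.94 -0.04  0.56 -1.64]
lever -1 [ 0.56  0.71 -0.91  1.56  0.59  1.17  0.93]
lever -1 [ 0.5   0.73 -0.75  1.92  0.7   0.78  0.76]
```

Run:
```python
from h import *
for a in (45,50,55,60,65,70,75,80):
    for sg in (1,-1):
        R=tool(YAW,np.radians(a)); R[:,:2]*=sg; ok=[]
        for x in range(-190,-60,10):
            q=kin.ik(W((x,0,65)),R); ok.append('.' if q is None else 'X')
        print(a,sg,''.join(ok))
```

```text
45 1 ..........XXX
45 -1 ..........XXX
50 1 ........XXXXX
50 -1 ........XXXXX
55 1 ......XXXXXXX
55 -1 ......XXXXXXX
60 1 ...XXXXXXXXXX
60 -1 ...XXXXXXXXXX
65 1 XXXXXXXXXXXXX
65 -1 XXXXXXXXXXXXX
70 1 XXXXXXXXXXXXX
70 -1 XXXXXXXXXXXXX
75 1 XXXXXXXXXXXX.
75 -1 XXXXXXXXXXXXX
80 1 XXXXX..XXXXXX
80 -1 XXXXXXXXXXXXX
```

Run:
```python
from h import *
dn=ctrl.observe()["tool_rot"]
R=tool(np.radians(-1),np.radians(65))
T=lambda: (round(ctrl.observe()["time"],1),np.round(ctrl.observe()["eef_pos"],1),np.round(ctrl.observe()["joints"],2),np.round(ctrl.observe()["wrist_force"],1))
ctrl.move_to((300,-380,330),tool(np.radians(-50),np.pi/2)@np.diag([1.,1,1])); print(T())
ctrl.move_to((440,170,330),tool(np.radians(0),np.radians(80))); print(T())
ctrl.move_to((470,247,120),R); print(T())
jaws.grip(0.65,80); print(T())
im,d=imaging.snapshot("side"); cv2.imwrite("pics/side1.png",im[:,:,::-1])
```

```text
(1.3, array([ 299.8, -380.4,  329.8]), array([ 0.69,  0.38,  0.18,  1.85, -0.08,  0.92, -1.54]), array([-0.1,  0.2, -0.2]))
(3.4, array([440.5, 168.7, 329.8]), array([-0.09,  0.32, -0.59,  1.99,  0.41,  0.77, -2.5 ]), array([-0.2,  0. ,  0.1]))
(6.1, array([470.3, 247. , 120.2]), array([-1.02,  0.8 ,  0.45,  2.33,  3.2 ,  0.25,  0.74]), array([ 0.2,  0.1, -0. ]))
(6.5, array([470., 247., 120.]), array([-1.02,  0.8 ,  0.45,  2.33,  3.2 ,  0.25,  0.74]), array([ 0.1, -0.1, -0.3]))
```

View pics/side1.png

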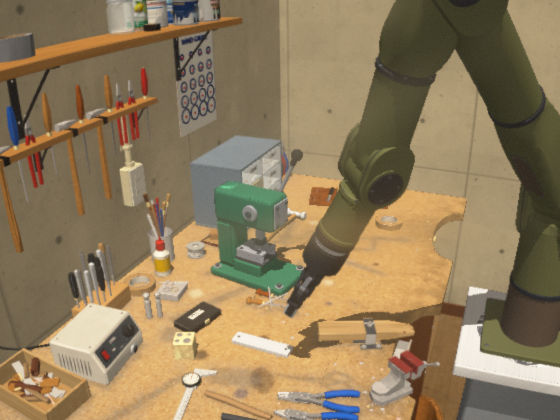

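The gripper at (290,315) is tilted and pointing at the strip's near end (290,348), and the path down is clear. Descending, gripping and lifting.

```bash
cat >> h.py <<'E'
def T(m=""):
    s=ctrl.observe(); print(m,round(s["time"],1),np.round(s["eef_pos"],1),"F",np.round(s["wrist_force"],1),"M",np.round(s["moment"],2),"g",round(s["grip_width"],3),round(s["grip_force"],1)); return s
def snap(n,tag):
    im,d=imaging.snapshot(n); cv2.imwrite(f"pics/{n}{tag}.png",im[:,:,::-1]); np.savez(f"{n}{tag}.npz",im=im,d=d)
E
python3 - <<'E'
from h import *
R=tool(np.radians(-1),np.radians(65))
ctrl.move_l((480,247.3,35),R); T()
ctrl.move_l((485.5,247.3,5),R,rate=60); T()
jaws.grip(0,80); T("grip")
ctrl.move_l((485.5,247.3,110),R,rate=120); T("up")
print(np.round(ctrl.observe()["joints"],2))
snap("side",2); snap("top",2)
a=cv2.imread("pics/side2.png")[230:380,200:350];b=cv2.imread("pics/top2.png")[190:340,110:260]
cv2.imwrite("pics/c2.png",cv2.resize(np.hstack([a,b]),None,fx=2.6,fy=2.6,interpolation=2))
E
```

```text
7.2 [480.1 247.1  35.4] F [ 0.4 -0.8 -0.1] M [ 0.02  0.45 -0.04] g 0.65 0.0
 7.9 [485.4 247.    4.8] F [-0.2  0.4  0.3] M [0.01 0.42 0.04] g 0.649 0.0
grip 8.3 [485.3 247.2   5.8] F [-2.7  1.4  5.9] M [-0.01  0.42 -0.  ] g 0.331 78.5
up 9.3 [485.1 247.2 109.4] F [-0.8  0.6 -2.4] M [0.03 0.73 0.04] g 0.326 79.1
[-0.99  0.82  0.43  2.29  3.22  0.25  0.74]
```

View pics/c2.png

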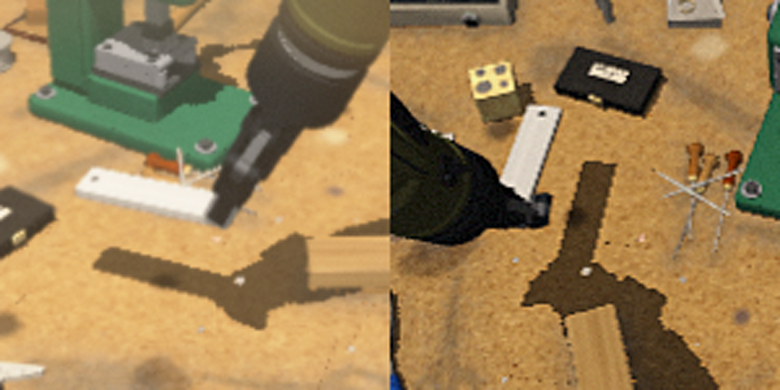

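The strip is held at its near end. In the left crop its far end is at about (90,180) and the grip at (225,205). Next I'll measure its pitch and yaw in the grip, then bring it in front of the mouth and measure strip and mouth together.

```bash
cat >> h.py <<'E'
def strip(tag,n):
    """strip top in world: returns plane slope etc, in frame along TCP yaw"""
    f=np.load(f"{n}{tag}.npz"); im,d=f["im"],f["d"]; hsv=cv2.cvtColor(im,cv2.COLOR_RGB2HSV); P=cloud(n,d)
    s=ctrl.observe(); p=s["eef_pos"]; z=s["tool_rot"][:,2]; f=np.r_[z[:2]/np.hypot(*z[:2]),0]; l=np.array([-f[1],f[0],0])
    D=P-p; x=D@f; y=D@l; h=D[...,2]
    m=(hsv[...,1]<50)&(hsv[...,2]>130)&(x>0)&(x<135)&(abs(y)<35)&(abs(h)<25)
    k,L,st,_=cv2.connectedComponentsWithStats(m.astype(np.uint8)); m=L==1+np.argmax(st[1:,4])
    A=np.c_[x[m],y[m],np.ones(m.sum())]; h_=h[m]; c=np.linalg.lstsq(A,h_,rcond=None)[0]
    ok=abs(A@c-h_)<2.5; c=np.linalg.lstsq(A[ok],h_[ok],rcond=None)[0]
    m[m]=ok
    X=P[m]; r=cv2.minAreaRect((np.c_[x[m],y[m]]).astype(np.float32))
    sel=(x[m]>40); yc=np.polyfit(x[m][sel],y[m][sel],1)
    print(n,len(h_),ok.sum(),"slope x,y deg",np.round(np.degrees(np.arctan(c[:2])),2),"h at 0",round(c[2],2),"at 118",round(c[2]+118*c[0],2),"xmax",np.percentile(x[m],99.5).round(1),"rect",np.round(r[0],1),np.round(r[1],1),round(r[2],2))
    return c
E
python3 - <<'E'
from h import *
for n in("side","top"): strip("2",n)
R=tool(YAW,np.radians(65))
ctrl.move_l(W((-172,0,100)),R,rate=150); T()
ctrl.move_l(W((-172,0,67)),R,rate=100); T()
print(np.round(ctrl.observe()["joints"],2))
for n in("side","top"):
    snap(n,"3"); strip("3",n)
E
```

```text
side 591 483 slope x,y deg [-3.14 -1.71] h at 0 4.47 at 118 -2.0 xmax 120.7 rect [63.6  0.3] [ 35.9 116.7] 89.17
top 423 372 slope x,y deg [-3.14 -0.45] h at 0 4.73 at 118 -1.74 xmax 121.0 rect [69.6 -0.5] [ 31.5 105.3] 89.51
 11.1 [488.2  15.3 100. ] F [ 0.1 -0.  -2.5] M [ 0.1   0.66 -0.01] g 0.328 79.1
 11.6 [488.   14.5  66.9] F [-0.4 -0.3 -1.6] M [0.1  0.67 0.04] g 0.326 79.3
[-0.48  0.96  0.44  2.53  3.4   0.73  0.88]
side 392 261 slope x,y deg [-2.82 -5.27] h at 0 3.95 at 118 -1.86 xmax 120.6 rect [61.8  0.3] [ 36.6 119.1] 89.68
top 333 288 slope x,y deg [-2.79 -0.24] h at 0 3.85 at 118 -1.9 xmax 121.0 rect [78.  -0.8] [31.5 88.2] 89.41
```

Run:
```python
from h import *
R=tool(YAW+np.radians(.6),np.radians(62))
for x in (-172,-165,-160,-155): print(x,kin.ik(W((x,0,68)),R) is not None)
try: ctrl.move_l(W((-165,0,68)),R,rate=60)
except ctrl.IKError as e: print(e); ctrl.move_l(W((-156,0,68)),R,rate=60)
T()
for n in("side","top"):
    snap(n,"4"); strip("4",n)
a=cv2.imread("pics/side4.png")[200:320,190:340];b=cv2.imread("pics/top4.png")[180:300,200:350]
cv2.imwrite("pics/c4.png",cv2.resize(np.hstack([a,b]),None,fx=2.6,fy=2.6,interpolation=2))
```

```text
-172 True
-165 True
-160 True
-155 True
 12.0 [494.5  13.1  68. ] F [ 0.4  0.7 -2. ] M [ 0.15  0.76 -0.  ] g 0.326 79.2
side 404 281 slope x,y deg [-0.07 -4.63] h at 0 4.33 at 118 4.19 xmax 119.6 rect [61.8  0.1] [ 35.7 117.9] 88.75
top 361 318 slope x,y deg [-0.44 -1.21] h at 0 4.83 at 118 3.92 xmax 120.9 rect [77.4 -1.1] [87.8 31.3] 0.27
```

View pics/c4.png

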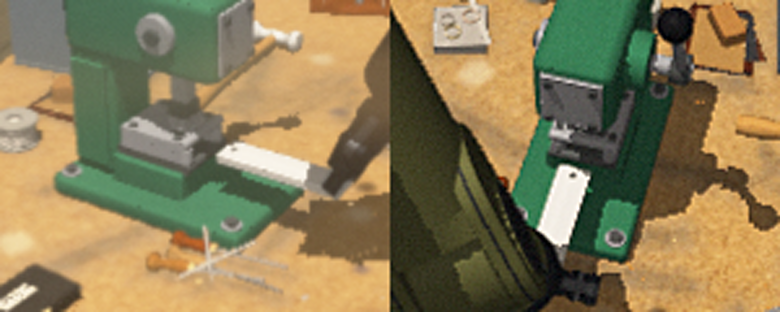

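The strip is level with its front end at about (222,155) in the side crop, lined up with the mouth at about (200,150). Inserting in steps while watching the wrist force.

Run:
```python
from h import *
R=tool(YAW+np.radians(.4),np.radians(62))
for x in (-150,-143,-136,-128,-118,-106,-94,-84):
    ctrl.move_l(W((x,0,68)),R,rate=40); s=T(x)
    if np.linalg.norm(s["wrist_force"])>15: print("STOP"); break
snap("side","5"); snap("top","5")
a=cv2.imread("pics/side5.png")[200:320,190:340];b=cv2.imread("pics/top5.png")[180:300,200:350]
cv2.imwrite("pics/c5.png",cv2.resize(np.hstack([a,b]),None,fx=2.6,fy=2.6,interpolation=2))
```

```text
-150 12.6 [510.1  10.7  68.1] F [-0.1  0.3 -1.4] M [0.09 0.75 0.02] g 0.328 79.3
-143 12.9 [517.2   9.5  68.1] F [-0.1 -0.7 -2.3] M [0.16 0.75 0.02] g 0.33 79.3
-136 13.2 [524.1   8.3  68.1] F [-0.1  0.  -1.3] M [ 0.15  0.72 -0.02] g 0.322 79.3
-128 13.6 [532.    7.   68.1] F [-0.1  0.2 -0.7] M [0.2  0.8  0.03] g 0.324 79.3
-118 14.0 [541.8   5.3  68.1] F [-0.4 -0.7 -1.8] M [ 0.1   0.76 -0.01] g 0.327 79.3
-106 14.4 [553.5   3.4  68.1] F [ 0.3  0.5 -0.5] M [0.16 0.71 0.01] g 0.327 79.3
-94 14.9 [565.3   1.3  68.1] F [-0.6 -0.2 -1.6] M [ 0.13  0.74 -0.04] g 0.327 79.3
-84 15.3 [ 5.753e+02 -3.000e-01  6.810e+01] F [-0.4  0.1 -2.9] M [0.13 0.72 0.02] g 0.327 79.3
```

View pics/c5.png

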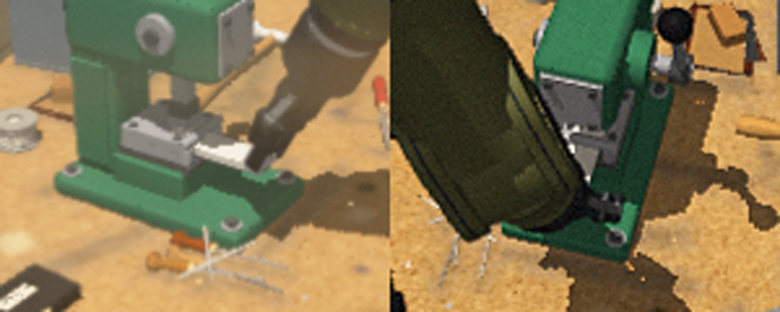

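No contact forces, and the strip is about 10 mm short of home. Next: advance a little more, release, back off, and push the end home with shut fingers.

Run:
```python
from h import *
R=tool(YAW+np.radians(.4),np.radians(62))
ctrl.move_l(W((-79,0,67)),R,rate=40); T("-79")
jaws.grip(0.6); T("open")
ctrl.move_l(W((-130,0,72)),R,rate=120)
jaws.grip(0,60); ctrl.move_l(W((-125,0,58)),R,rate=100); s=T("shut"); f0=s["wrist_force"]
f=Rp[:,0]
x=-108
while x<-78:
    ctrl.move_l(W((x,0,58)),R,rate=30); s=ctrl.observe(); F=(s["wrist_force"]-f0)@f; print(x,round(F,1),np.round((s["eef_pos"]-O)@Rp,1)[0])
    if F<-18: break
    x+=2
ctrl.dwell(.3); s=T("pushed"); print(np.round((s["eef_pos"]-O)@Rp,1))
ctrl.move_l(W((-135,0,60)),R,rate=100)
snap("side","6"); snap("top","6"); T()
```

```text
-79 15.7 [580.3  -1.1  67. ] F [-0.1  0.8 -2.2] M [ 0.1   0.77 -0.01] g 0.328 79.3
open 16.0 [580.1  -1.1  67.2] F [ 0.7 -0.2  0.1] M [ 0.13  0.54 -0.03] g 0.599 0.0
shut 17.4 [534.4   6.5  57.6] F [-0.6 -0.  -0.7] M [0.11 0.54 0.04] g 0.001 0.0
-108 0.5 -108.1
-106 0.3 -105.9
-104 0.8 -103.8
-102 0.5 -101.8
-100 1.3 -99.8
-98 -0.0 -97.8
-96 0.8 -95.9
-94 -3.5 -95.1
-92 -7.8 -94.9
-90 -10.4 -93.9
-88 -13.2 -93.8
-86 -16.2 -93.7
-84 -20.8 -93.6
pushed 21.4 [565.3   0.   55.5] F [-21.2   5.   11.5] M [0.88 3.17 0.24] g 0.005 10.0
[-93.6  -1.3  55.5]
 22.2 [526.2   8.2  60.3] F [ 0.1 -0.8 -0.8] M [ 0.05  0.47 -0.01] g -0.001 0.0
```

Run:
```python
from h import *
for n in("side","top"):
    f=np.load(f"{n}6.npz"); im,d=f["im"],f["d"]; hsv=cv2.cvtColor(im,cv2.COLOR_RGB2HSV); P=cloud(n,d); Q=(P-O)@Rp
    m=(hsv[...,1]<60)&(hsv[...,2]>110)&(abs(Q[...,2]-70)<8)&(abs(Q[...,1])<22)&(Q[...,0]>-130)&(Q[...,0]<-24)
    X=Q[m]; t=X[abs(X[:,1])<10]; print(n,len(X),"x",np.percentile(t[:,0],[0,1,3,50,99]).round(1),"z",np.median(X[:,2]).round(1),"y",np.percentile(X[:,1],[1,50,99]).round(1))
    z=X[(X[:,0]<-35)]; c=np.polyfit(z[:,0],z[:,2],1); print("pitch",np.degrees(np.arctan(c[0])).round(2))
a=cv2.imread("pics/side6.png")[200:320,190:340];b=cv2.imread("pics/top6.png")[180:300,200:350]
cv2.imwrite("pics/c6.png",cv2.resize(np.hstack([a,b]),None,fx=2.6,fy=2.6,interpolation=2))
```

```text
side 222 x [-128.1 -127.5  -86.   -59.1  -25.7] z 68.3 y [-16.5   3.8  18. ]
pitch 3.08
top 255 x [-85.5 -84.7 -83.9 -57.  -25.6] z 67.8 y [-15.5  -0.4  15.3]
pitch 3.95
```

View pics/c6.png

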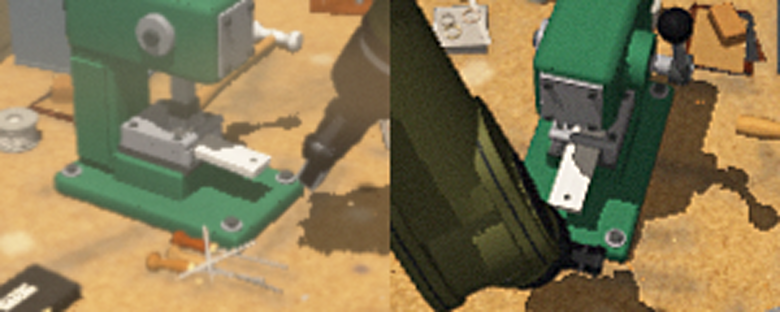

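The side crop shows the strip well in with its outer end at (262,163), drooping about 3.5° within the channel's play. The outer end measures about -84.5 mm against the -83 mm expected. To make sure it isn't wedged, I'll grip the end again, level it and push.

Run:
```python
from h import *
y=YAW+np.radians(.4)
R=tool(y,np.radians(62)); R2=tool(y,np.radians(65.5))
jaws.grip(0.6,60)
ctrl.move_l(W((-120,0,66)),R,rate=100)
ctrl.move_l(W((-82,0,62.5)),R,rate=60); T("at")
jaws.grip(0,60); T("grip")
ctrl.move_l(W((-82,0,66.5)),R2,rate=30); s=T("level"); 
f=Rp[:,0]; x=-82; F0=s["wrist_force"]@f
for i in range(10):
    x+=1.5; ctrl.move_l(W((x,0,66.5)),R2,rate=25); s=ctrl.observe(); F=s["wrist_force"]@f-F0; print(x,round(F,1),np.round((s["eef_pos"]-O)@Rp,1),s["wrist_force"].round(1))
    if F<-18 or x>-73: break
ctrl.dwell(.2);T("pushed")
snap("side","7"); snap("top","7")
```

```text
at 23.8 [576.4  -0.6  62.4] F [-0.5  0.1 -0.1] M [0.11 0.49 0.  ] g 0.601 0.0
grip 24.3 [576.1  -0.6  62.6] F [-4.  -0.2  5.6] M [0.12 0.68 0.08] g 0.301 58.6
level 24.6 [578.1  -0.6  67.1] F [ 1.  -0.  -0.2] M [ 0.07  0.32 -0.01] g 0.291 58.9
-80.5 -0.7 [-81.2   0.1  65.9] [ 0.3  0.6 -0.7]
-79.0 -2.2 [-79.5  -0.   66.2] [-1.1  1.2  1.5]
-77.5 -2.4 [-77.5  -0.   66.4] [-1.4 -0.1 -0.9]
-76.0 -4.9 [-77.4  -0.1  66.1] [-3.9  0.6  0.7]
-74.5 -8.7 [-77.3  -0.2  65.7] [-7.7  1.2  3.3]
-73.0 -11.3 [-77.3  -0.3  65.3] [-10.    2.4   4.2]
-71.5 -14.5 [-77.2  -0.4  64.8] [-13.    4.2   6.1]
pushed 26.5 [581.6  -1.7  64.8] F [-13.3   4.5   4.6] M [0.81 2.6  0.18] g 0.291 68.5
```

```bash
cat > chk.py <<'E'
from h import *
def chk(tag):
  for n in("side","top"):
    snap(n,tag)
    f=np.load(f"{n}{tag}.npz"); im,d=f["im"],f["d"]; hsv=cv2.cvtColor(im,cv2.COLOR_RGB2HSV); P=cloud(n,d); Q=(P-O)@Rp
    m=((hsv[...,1]<60)&(hsv[...,2]>110)&(abs(Q[...,2]-70)<8)&(abs(Q[...,1])<22)&(Q[...,0]>-100)&(Q[...,0]<-24)).astype(np.uint8)
    k,L,st,_=cv2.connectedComponentsWithStats(m); m=L==1+np.argmax(st[1:,4])
    X=Q[m]; t=X[abs(X[:,1])<10]; z=X[X[:,0]<-35]; c=np.polyfit(z[:,0],z[:,2],1)
    v,u=np.nonzero(m); E=(onplane(n,np.c_[u,v],np.polyval(c,-80))-O)@Rp
    print(n,len(X),"x",np.percentile(t[:,0],[0,1,3]).round(1),"rayx",np.sort(E[abs(E[:,1])<10,0])[:12:3].round(1),"z(-80)",np.polyval(c,-80).round(1),"pitch",np.degrees(np.arctan(c[0])).round(2),"y",np.percentile(X[:,1],[1,50,99]).round(1))
E
python3 - <<'E'
from h import *; from chk import chk
ctrl.move_l(W((-77,0,66.5)),None,rate=30); T("relax")
jaws.grip(0.6); T("open")
R=tool(YAW,np.radians(62))
ctrl.move_l(W((-140,0,72)),R,rate=120)
chk("8")
a=cv2.imread("pics/side8.png")[200:320,190:340];b=cv2.imread("pics/top8.png")[180:300,200:350]
cv2.imwrite("pics/c8.png",cv2.resize(np.hstack([a,b]),None,fx=2.6,fy=2.6,interpolation=2)); T()
E
```

```text
relax 26.9 [581.5  -1.4  66.4] F [-4.9  1.9  3. ] M [0.37 1.2  0.08] g 0.289 62.4
open 27.3 [582.8  -1.6  66.8] F [-1.  -1.1  0.2] M [ 0.13  0.44 -0.01] g 0.6 0.0
side 217 x [-81.8 -80.9 -80.6] rayx [-85.3 -83.2 -81.9 -80.2] z(-80) 68.7 pitch 2.03 y [-17.    4.7  17.9]
top 229 x [-80.4 -79.9 -79.6] rayx [-84.2 -82.1 -80.1 -79.3] z(-80) 69.7 pitch 1.06 y [-15.1   0.2  15.1]
 28.1 [521.4   9.   72.3] F [ 0.4  0.3 -0.7] M [0.14 0.51 0.02] g 0.598 0.0
```

View pics/c8.png

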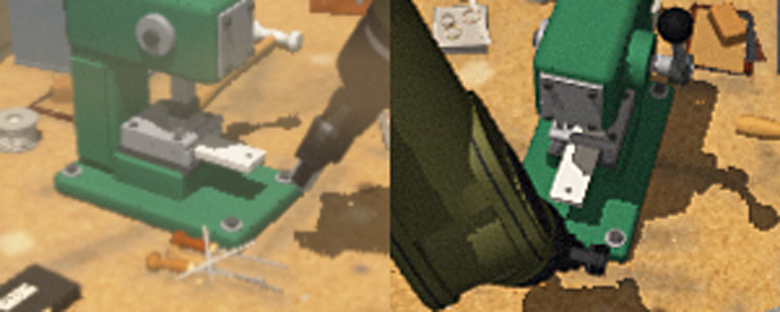

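Levelled and pushed, the strip went in a further 4 mm to a hard stop. Its outer end is now at (262,160) in the side crop, and it lies flatter. Next is the lever.

```bash
sed -i 's/O=np.array(\[657.8,-14.3,0\])/O=np.array([659.8,-14.6,0])/' h.py
cat >> h.py <<'E'
def ballp(th):
    e=np.radians(65)-th; return np.array([-130*np.cos(e),-85,195+130*np.sin(e)])
E
python3 - <<'E'
from h import *
f=np.load("top8.npz"); im,d=f["im"],f["d"]; P=cloud("top",d)
m=((im.max(2)<60)&(np.linalg.norm(P-W(ballp(0)),axis=2)<30)).astype(np.uint8)
cn=max(cv2.findContours(m,0,1)[0],key=cv2.contourArea); (u,v),r=cv2.minEnclosingCircle(cn); M=cv2.moments(cn)
c=onplane("top",[(u,v),(M['m10']/M['m00'],M['m01']/M['m00'])],313); q=bydepth("top",[(u,v)],[d[int(v),int(u)]+13])
print("ball px",u,v,r,m.sum(),"ray z313",c.round(1),"depth",q.round(1),"model",W(ballp(0)).round(1))
ctrl.move_l((470,60,200),None,rate=200); T()
R=tool(YAW,np.pi/2)
ctrl.move_to((450,-40,420),R); T()
p=W(ballp(0))
ctrl.move_to(p+[0,0,80],R); T(); print(np.round(ctrl.observe()["joints"],2))
snap("side","9"); snap("top","9")
a=cv2.imread("pics/side9.png")[100:280,200:350];b=cv2.imread("pics/top9.png")[120:300,220:370]
cv2.imwrite("pics/c9.png",cv2.resize(np.hstack([a,b]),None,fx=2.6,fy=2.6,interpolation=2))
E
```

```text
ball px 309.5 189.5 7.106435298919678 152 ray z313 [[593.6 -89.7 313. ]
 [593.5 -89.4 313. ]] depth [[591.6 -89.7 315.2]] model [591.5 -89.2 312.8]
 29.0 [470.3  60.  199.9] F [-1.  -0.6 -0.1] M [0.08 0.47 0.01] g 0.603 0.0
 31.5 [449.8 -40.3 419.5] F [0.6 0.5 0.2] M [-0.03 -0.01  0.  ] g 0.598 0.0
 32.2 [591.2 -88.5 392.3] F [ 0.6 -0.5  0.5] M [-0.02  0.02 -0.04] g 0.603 0.0
[ 0.56  0.63 -0.95  1.38  0.51  1.39 -2.12]
```

View pics/c9.png

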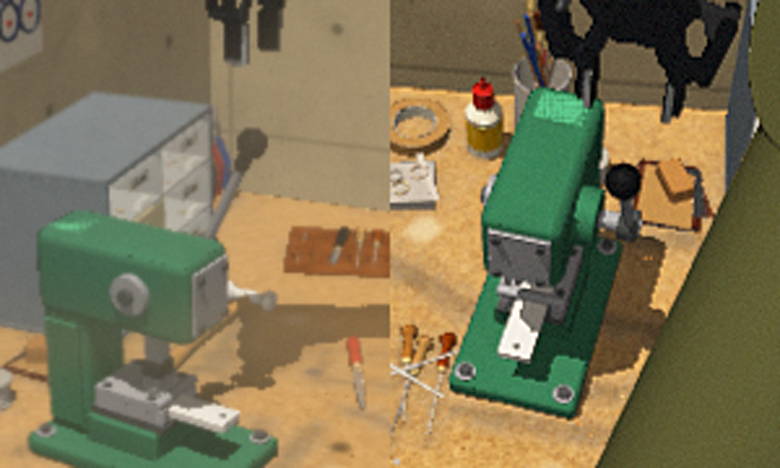

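The gripper is straight above the ball (side crop (253,143), gripper at (250,50)), with fingers either side. Lowering, gripping and pulling while watching the force.

Run:
```python
from h import *
R=tool(YAW,np.pi/2); D=np.array([0,0,-21.])
go=lambda th,rate: ctrl.move_l(W(ballp(th))+D,R,rate=rate)
go(0,100); T("down")
jaws.grip(0,50); T("grip")
for th in np.arange(.1,1.01,.1):
    go(th,100); s=ctrl.observe(); print(round(th,2),s["wrist_force"].round(1),round(s["grip_width"],3))
    if np.linalg.norm(s["wrist_force"])>35: print("STOP");break
T(); print(np.round(s["joints"],2))
q=(s["eef_pos"]-D-O)@Rp-[0,0,195]; print("elev deg",np.degrees(np.arctan2(q[2],-q[0])),np.hypot(q[0],q[2]))
```

```text
down 33.5 [591.9 -89.  292.6] F [-0.2  0.4 -0.1] M [-0.01 -0.02 -0.04] g 0.6 0.0
grip 33.8 [591.7 -89.5 292.7] F [-1.6 -2.8  5.5] M [-0.24  0.33 -0.01] g 0.325 48.8
0.1 [-1.2 -2.7  8.3] 0.322
0.2 [-0.7 -2.1  6. ] 0.32
0.3 [ 1.1 -0.7  3.4] 0.322
0.4 [ 2.2 -1.9  1. ] 0.323
0.5 [ 1.6 -2.6  1.8] 0.32
0.6 [ 4.  -3.3  2.3] 0.321
0.7 [ 4.9 -3.7  2. ] 0.323
0.8 [ 4.3 -3.1  2.7] 0.32
0.9 [ 4.1 -4.2  3.2] 0.323
1.0 [ 4.7 -4.1  3.9] 0.32
 36.6 [520.2 -77.4 191.9] F [ 4.7 -4.1  3.9] M [-0.7  -1.03 -0.17] g 0.32 56.2
[ 0.55  0.73 -0.84  1.89  0.73  0.85 -2.4 ]
elev deg 7.997358824883049 128.46048048184005
```

Run:
```python
from h import *
R=tool(YAW,np.pi/2); D=np.array([0,0,-21.])
def go(th,rate,dz=0): ctrl.move_l(W(ballp(th))+D+[0,0,dz],R,rate=rate)
for th in (1.05,1.1,1.13,1.16):
    go(th,40); s=ctrl.observe(); print(th,s["wrist_force"].round(1),s["eef_pos"].round(1))
dz=0
while s["wrist_force"][2]<30 and dz>-22:
    dz-=2; go(1.16,40,dz); s=ctrl.observe(); print(dz,s["wrist_force"].round(1),s["eef_pos"].round(1)[2],round(s["grip_width"],3))
ctrl.dwell(1.0); s=T("hold"); q=(s["eef_pos"]-D-O)@Rp-[0,0,195]; print("elev deg",np.degrees(np.arctan2(q[2],-q[0])))
snap("side","10"); snap("top","10")
```

```text
1.05 [ 3.3 -3.5  4.4] [518.8 -77.2 185.5]
1.1 [ 3.5 -3.3  4.8] [518.  -77.1 178.9]
1.13 [ 3.4 -2.6  4.6] [518.  -77.  174.9]
1.16 [ 3.3 -4.5  5.4] [518.1 -77.  171. ]
-2 [ 3.2 -3.3  4.3] 169.1 0.326
-4 [ 3.  -4.2  4.9] 167.1 0.323
-6 [ 2.7 -5.2  7.4] 165.4 0.326
-8 [ 1.  -4.2 12.1] 163.9 0.327
-10 [ 0.9 -5.  13.7] 162.2 0.316
-12 [ 0.2 -5.4 18.3] 160.7 0.324
-14 [ 0.4 -5.7 22.9] 159.1 0.326
-16 [-1.  -6.1 27. ] 157.6 0.324
-18 [-2.1 -5.8 27.9] 155.9 0.323
-20 [ 0.9 -5.9 27.6] 154.0 0.326
-22 [-2.  -6.2 36.2] 153.0 0.32
hold 41.5 [519.8 -77.4 153. ] F [-1.5 -6.  35.7] M [-1.84  0.42 -0.36] g 0.324 61.6
elev deg -9.35366216747688
```

Run:
```python
from h import *
s=T()
for n in("top","side"):
    f=np.load(f"{n}10.npz"); im,d=f["im"],f["d"]; P=cloud(n,d); Q=(P-O)@Rp
    m=(abs(Q[...,1]+85)<8)&(Q[...,0]<-22)&(Q[...,0]>-105)&(Q[...,2]>160)&(Q[...,2]<260); X=Q[m]; print(n,len(X))
    if len(X)>8:
        for lo in range(-105,-22,10):
            t=X[(X[:,0]>lo)&(X[:,0]<lo+10)]
            if len(t): print(lo+5,len(t),t[:,2].min().round(1),np.median(t[:,2]).round(1),t[:,2].max().round(1))
```

```text
41.6 [519.8 -77.5 153. ] F [-3.2 -6.3 35.1] M [-1.85  0.4  -0.38] g 0.324 61.6
top 0
side 95
-90 6 186.8 190.6 195.1
-80 16 188.3 195.2 198.3
-70 15 187.8 193.6 198.4
-60 14 188.5 195.7 198.3
-50 18 189.1 196.3 199.1
-40 13 191.6 194.7 201.1
-30 13 191.0 196.4 200.2
```

The rod is about level (its top at 198–200 mm), so the die is bearing, and about 35 N has been held for a second. Now I'll bring the lever back up.

Run:
```python
from h import *; from chk import chk
R=tool(YAW,np.pi/2); D=np.array([0,0,-39.])
def go(th,rate): ctrl.move_l(W(ballp(th))+D,R,rate=rate); s=ctrl.observe(); print(round(th,2),s["wrist_force"].round(1),round(s["grip_width"],3)); return s
for th in (1.12,.95,.8,.65,.5,.35,.2,.1,0.03):
    s=go(th,110)
    if np.linalg.norm(s["wrist_force"])>45: print("STOP"); break
else:
    jaws.grip(.65); T("open")
    p=ctrl.observe()["eef_pos"]; ctrl.move_l(p+[0,0,130],R,rate=200)
    ctrl.move_l((440,-40,430),R,rate=250); T()
    chk("11")
    f=np.load("top11.npz"); im,d=f["im"],f["d"]; P=cloud("top",d)
    m=((im.max(2)<60)&(np.linalg.norm(P-W(ballp(0)),axis=2)<40)).astype(np.uint8)
    cn=max(cv2.findContours(m,0,1)[0],key=cv2.contourArea); print("ball px",cv2.minEnclosingCircle(cn))
```

```text
1.12 [ 4.6 -4.2 12.4] 0.325
0.95 [-5.2 -1.   3.3] 0.321
0.8 [-14.6   0.9   5.7] 0.321
0.65 [-9.3 -0.   5.8] 0.32
0.5 [-8.5 -0.2  6.9] 0.325
0.35 [-7.1 -0.5  6.5] 0.318
0.2 [-10.8  -2.2  13.6] 0.323
0.1 [-7.9 -2.7 10.9] 0.32
0.03 [-3.8 -2.7  8.1] 0.317
open 44.7 [588.  -88.2 271.8] F [0.2 0.3 0.7] M [ 0.03 -0.02 -0.08] g 0.65 0.0
 46.3 [440.9 -41.1 429.5] F [ 0.5 -0.2 -0.9] M [-0.   -0.03 -0.02] g 0.648 0.0
side 215 x [-83.6 -83.5 -82.7] rayx [-88.  -85.5 -83.8 -82.5] z(-80) 69.5 pitch 1.38 y [-15.5   5.7  18. ]
top 261 x [-83.1 -82.  -81.4] rayx [-85.7 -84.8 -83.7 -82.2] z(-80) 68.8 pitch 2.75 y [-15.5  -0.4  15.3]Traceback (most recent call last):
  File "<stdin>", line 14, in <module>
ValueError: max() iterable argument is empty
```

The strip hasn't moved, allowing for the 2 mm origin shift. The arm probably hides the ball in the top view, so I'll check the lever from the side.

Run:
```python
from h import *
for tag in ("0","8","11"):
    f=np.load(f"side{tag}.npz"); P=cloud("side",f["d"]); Q=P-W(ballp(0)); m=np.linalg.norm(Q,axis=2)<24
    v,u=np.nonzero(m); print(tag,m.sum(),u.mean().round(1) if len(u) else "",v.mean().round(1) if len(v) else "",Q[m].mean(0).round(1) if len(u) else "")
f=np.load("top11.npz"); P=cloud("top",f["d"]); print("top px",P[189,309].round(0),f["im"][189,309])
print(np.round((f["im"].astype(int)-np.load("top9.npz")["im"])[180:200:5,300:320:5].mean(2)))
s=T()
```

```text
0 143 295.9 155.7 [-0.9  6.5  1.5]
8 145 295.8 155.8 [-0.7  6.3  1.2]
11 142 295.9 155.6 [-0.9  6.6  1.7]
top px [132. -81. 832.] [95 92 53]
[[ 18. -82. -89. -66.]
 [-13.  67.  57.  39.]
 [ 28.  56.  68.  81.]
 [  2.  -2.  69.  11.]]
 46.4 [441.1 -40.8 429.3] F [-0.2  0.5 -0.7] M [ 0.    0.03 -0.03] g 0.65 0.0
```

Run:
```python
from h import *
p=None
for n,pre,step in(("top",W((-120,0,66)),0),("side",W((-120,0,66)),0)):
    # brightness profile along the strip's axis on plane z=69, averaged over |y|<8
    K,k1,Rc,t=cam(n); rv=cv2.Rodrigues(Rc)[0]
    xs=np.arange(-96,-68,.5); ys=np.arange(-8,9,2); G=np.array([[W((x,y,69)) for y in ys] for x in xs]).reshape(-1,3)
    uv=cv2.projectPoints(G,rv,t,K,np.array([k1,0,0,0.]))[0][:,0].astype(np.float32)
    for tag in ("8","9","10","11"):
        im=np.load(f"{n}{tag}.npz")["im"]; hs=cv2.cvtColor(im,cv2.COLOR_RGB2HSV)[...,1].astype(np.float32)
        pr=cv2.remap(hs,uv[:,0].reshape(len(xs),-1),uv[:,1].reshape(len(xs),-1),1).mean(1); mid=(pr.max()+pr[-10:].mean())/2
        i=np.nonzero(pr>mid)[0].max(); print(n,tag,"edge",xs[i]+.5*(pr[i]-mid)/(pr[i]-pr[i+1]+1e-9),pr.max().round(0),pr[-10:].mean().round(0))
```

```text
top 8 edge -85.96367944031954 158.0 22.0
top 9 edge -85.96482980251312 154.0 22.0
top 10 edge -85.98839982878417 154.0 20.0
top 11 edge -85.94635779038072 150.0 15.0
side 8 edge -87.65168526768684 106.0 24.0
side 9 edge -87.66692474484444 107.0 26.0
side 10 edge -87.6079112291336 106.0 26.0
side 11 edge -87.64664813876152 107.0 27.0
```

```bash
python3 -c "
from h import *
print(ctrl.hand_in())"
```

```text
the job is handed in; nothing more can be done
None
```

The job is handed in: the strip was pushed to a hard stop in the channel, then the lever was pulled down, held about a second at 35 N and brought back up; the final images show the strip unmoved and the lever back at rest.

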